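# Push the longer label plate out over the lip of its ledge

## Robot

A 7-joint arm with a two-finger parallel gripper is mounted at the origin on a cart in front of the work surface, level with it; the furniture and walls round the work are solid. World frame = base frame: x ahead of the robot, y to its left, z up, the work surface at z = 0. Lengths are in m, angles in rad, forces in N, time in s.
With the tool pointing down it reaches from about 0.4 to 0.875 m from the base axis. Payload 6.5 kg.
Tool frame: the origin (TCP) lies at the very end of the fingers, on their centre line; the grasp point (between the pads) lies 19 mm behind it (env.grasp_offset is the z of the grasp point in the tool frame, in m); z points along the fingers, x is the direction in which the jaws open and shut, and the axes are right-handed (so a half turn about z gives the same grasp; the last joint's range is limited). The gripper opens to 88 mm and grips with 3 to 60 N. Pads are 18 mm wide; open, the fingers measure 123 mm over their backs; the gripper's body (75 mm by 187 mm) begins 45 mm behind the grasp point.
Start: joints at [-1.36, 0.536, -0.004, 1.538, 0.003, 1.067, -0.071], TCP at [0.178, 0.625, 0.216] pointing down, gripper open.
Joint ranges: [-2.7, 2.7], [-0.37, 2.16], [-1.27, 1.26], [0.24, 2.4], [-1.31, 4.45], [0.19, 1.91], [-2.76, 2.76]. Speed limits (rad/s): [2.39, 2.39, 3.14, 3.14, 3.14, 3.14, 3.14].

## Interface

Orientations are given as a unit quaternion [x, y, z, w].
In Python, from station import env gives the robot as it stands.
- The arm moves only by the tool send_rows, never from a script. Its argument "moves" is a list of rows, each a list of 3 entries, a list of its own where there are three numbers: the shift along the tool's x, y, z in m, then the turn about the tool's z in rad, then the opening, from 0 (shut) to 1 (fully open). A call has 1 to 10 rows; each row shifts and turns the commanded pose from where the row before left it, along the tool's axes as they then stand; what a row does not reach is not made up. A row lasts 1/8 s, in which the tool goes at most 62.5 mm and 10.7 degrees, less where a joint would pass 70% of its speed; a pose out of reach is approached as far as the arm can. A call with a gripper value outside its range is refused whole. The fingers move at their own pace and stop on an object; "grip_force" is the grip in N (left out, the last holds). Time passes only in rows, so rows that do not move let the fingers close. It gives the time, the measured TCP pose, the force and the opening at its end, in the units of the state.
- env.get_obs(): the state, without advancing time (a new reading comes with each control period).
- env.capture(name): name is "scene" or "top" or "wrist"; returns a dict with "pixels" (400x640x3 uint8, blue, green, red), "K" (3x3 intrinsics, pixels), "pose" (4x4, takes a point from camera to world coordinates). Camera axes: x right, y down, z forward; pixel columns grow to the right and rows downward; lengths in m; the calibration is good to about 2 mm. The wrist camera is an equidistant fisheye: a pixel r from the principal point sees the ray r / f radians off the axis. A picture is of the moment at which its call begins. There is no depth.
- env.finish_job(): hands the job in, once; it reports no verdict.
The state is a dict: "time_s": time; "q": joint angles; "qd": joint speeds; "tau": joint torques, N m; "ee_pos": TCP position; "orientation": TCP orientation; "wrist_force": force on the tool from outside, world axes, zero at the start; "wrist_torque": the same for the moment, N m; "opening": finger opening in m.
Only numpy, scipy, OpenCV 4.12 (cv2) and the standard library are available. Lean on these libraries where they do the work, as an engineer would, in place of code of your own. Each camera call takes 0.05 s, during which the arm holds its last target. There are 200 camera calls.

## Task

Two thin metal label plates lie flat in the two side-by-side lanes of the low grey ledge. With the fingertips, push the longer plate along its lane until it sticks out about 40 mm past the lip (the end of the ledge nearest the robot), so that the operator finds an edge to take hold of; let it slide flat on the ledge, do not lift or tip it. Leave the shorter plate and the loose cap and core near the ledge where they are, and finish clear of everything.

Things in the scene. Friction and masses are not known exactly. Their poses are not given: they have to be found in the camera images.
- ledge: fixed grey metal ledge, 200 (x) by 126 mm (y), deck 50 mm above the table; origin at its underside's centre. Three steel guide rails run along x at y = -60, 0, +60 mm, 6 mm wide, 6 mm high; between them two lanes 54 mm wide centred on y = -30 and +30 mm, open at both ends. Its -x end, the lip, faces the robot; the ledge stands turned by up to 0.2 rad
- lip (a point): point on the top edge of the deck (50 mm above the table) at the middle of the ledge's -x end; axes as the ledge's: -x points out over the lip, the deck lies on the +x side, z up
- plate_long: loose flat aluminium plate, 110 (x) by 50 (y) by 6 mm, 0.06 to 0.13 kg, a 9 mm hole near each corner; lies in either lane, length along it, 2 mm play each side. Origin at its underside's centre, end edges at x = -55 and +55 mm (x as the ledge's). Starts wholly on the deck, 10 to 45 mm back from the lip; stops when no longer pushed; tips off if pushed out 55 mm
- plate_short: the other plate, in the other lane: same kind, 75 (x) by 50 (y) by 6 mm; origin at its underside's centre. To be left alone
- cap: loose bottle cap, 29 mm wide, 17 mm high, standing on the table to the left of the ledge; origin at its underside's centre. To be left alone
- core: loose white cardboard core, 44 mm across, 48 mm high, standing on the table to the left of the ledge; origin at its underside's centre. To be left alone

How it is judged:
At the end, for the whole second after the job is handed in: The longer plate lies flat and at rest on the ledge, its leading edge 30 to 50 mm past the lip; the shorter plate is within 10 mm, and the cap and core within 20 mm, of where they stood (x of plate_long in the frame of lip between 0.005 and 0.025 m and z of plate_long in the frame of lip between -0.003 and 0.003 m and angle between plate_long's own z axis and vertical below 0.05 rad and linear speed of plate_long below 0.01 m/s and distance of plate_short from where it was at the start of the episode below 0.01 m and distance of each of cap, core from where it was at the start of the episode below 0.02 m); the robot touches nothing.
It fails at once if the long plate is lifted or tipped (z of plate_long in the frame of lip above 0.01 m or angle between plate_long's own z axis and vertical above 0.2 rad).
It fails at once if the short plate is moved (more than 10 mm) or lifted (distance of plate_short from where it was at the start of the episode above 0.01 m or z of plate_short in the frame of lip above 0.01 m).
It fails at once if the cap or the core is moved (more than 20 mm) (distance of any of cap, core from where it was at the start of the episode above 0.02 m).
It fails at once if the long plate falls off the ledge (z of plate_long in the frame of lip below -0.015 m).
It also fails if it takes over 29 s, if anything falls off the work surface, if the arm or the gripper's body presses on something with over 40 N, if the wrist force passes 120 N, or if a joint passes its speed limit or range.

## Working session

There is one attempt and no reset: what is moved stays moved. The work goes in short steps, Python scripts to look and compute and a tool call to move; the robot and the scene stay as the last step left them, time stands still between calls to the robot, and variables do not carry over. Pictures are saved under pics/ and viewed, about 8 in all and at most 12, crops included, and the job is handed in when it is done.

Besides the shell and the picture viewer there is one more tool, called by a JSON object that holds its "name" and its "arguments". send_rows: Moves the arm, as the interface text tells. Its arguments: {"type":"object","properties":{"moves":{"type":"array","items":{"type":"array"}},"grip_force":{"type":"number"}},"required":["moves"]}

```bash
mkdir -p pics; ls
python3 - <<'E'
from station import env
import cv2,numpy as np
for n in("scene","top"):
    c=env.capture(n); cv2.imwrite(f"pics/{n}0.png",c["pixels"]); np.savez(f"{n}0.npz",**c); print(n,c["K"].tolist(),c["pose"].round(4).tolist())
o=env.get_obs();print({k:np.round(o[k],4).tolist() for k in("time_s","ee_pos","orientation","opening","wrist_force")})
E
```

```text
pics
scene [[382.80134687095483, 0.0, 320.8979164405939], [0.0, 382.80134687095483, 199.55198899974917], [0.0, 0.0, 1.0]] [[0.7823, -0.4592, 0.4209, 0.1457], [-0.6228, -0.5894, 0.5145, -0.0184], [0.0118, -0.6646, -0.7471, 0.7036], [0.0, 0.0, 0.0, 1.0]]
top [[416.8048872631066, 0.0, 323.2266412695629], [0.0, 416.8048872631066, 196.45725388350147], [0.0, 0.0, 1.0]] [[0.0197, -0.9954, 0.0942, 0.4108], [-0.9998, -0.0188, 0.01, 0.4295], [-0.0082, -0.0944, -0.9955, 0.8958], [0.0, 0.0, 0.0, 1.0]]
{'time_s': 0.1, 'ee_pos': [0.1775, 0.6247, 0.2151], 'orientation': [0.7979, 0.6028, -0.0006, 0.0005], 'opening': 0.088, 'wrist_force': [-0.9315, -0.0806, -0.1719]}
```

View pics/top0.png

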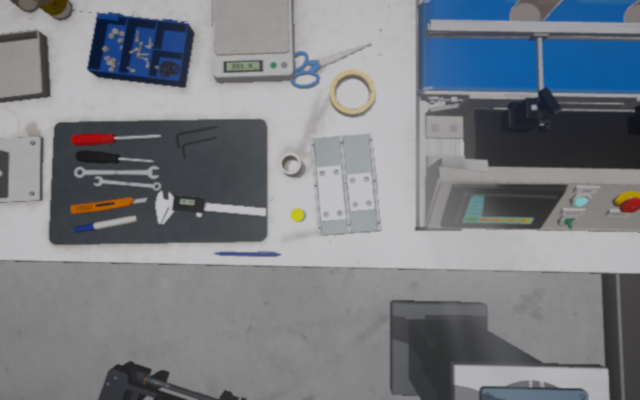

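View pics/scene0.png

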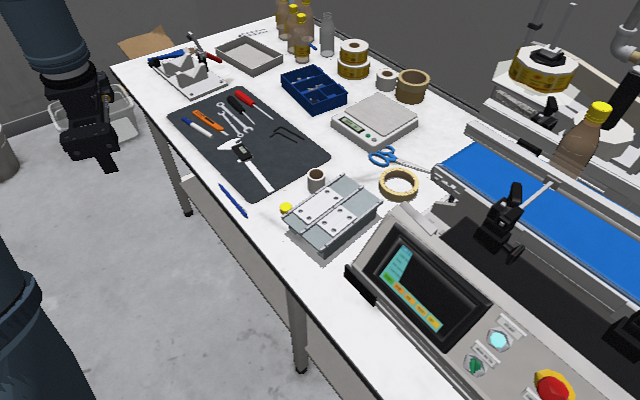

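```bash
cat > h.py <<'E'
import numpy as np,cv2
def ray(c,uv,z):
    uv=np.atleast_2d(uv).astype(float); K=c["K"];P=c["pose"]
    d=np.c_[(uv[:,0]-K[0,2])/K[0,0],(uv[:,1]-K[1,2])/K[1,1],np.ones(len(uv))]@P[:3,:3].T
    o=P[:3,3]; return o+d*((z-o[2])/d[:,2])[:,None]
E
python3 - <<'E'
from h import *
t=np.load("top0.npz"); im=t["pixels"]
crop=im[125:245,270:400]
cv2.imwrite("pics/crop.png",cv2.resize(crop,None,fx=5,fy=5,interpolation=cv2.INTER_CUBIC))
for r in (150,185,195,215): print(r,im[r,308:386].mean(1).astype(int).tolist())
s=np.load("scene0.npz");cv2.imwrite("pics/crops.png",cv2.resize(s["pixels"][160:300,250:410],None,fx=5,fy=5,interpolation=cv2.INTER_CUBIC)[:600])
for z,uv in((.05,[[313.5,137],[372,135],[381,232],[319.5,235]]),(0,[[291,163],[298,214]]),(.2,[[416,100],[416,230]])): print(z,ray(t,uv,z).round(4).tolist())
E
```

```text
150 [180, 180, 175, 170, 170, 160, 144, 148, 154, 155, 154, 154, 154, 153, 153, 153, 153, 154, 154, 154, 155, 155, 155, 155, 156, 157, 157, 158, 158, 158, 158, 159, 163, 170, 172, 169, 162, 159, 159, 158, 159, 159, 160, 160, 160, 160, 160, 160, 160, 159, 160, 160, 160, 160, 159, 159, 159, 159, 159, 160, 158, 151, 149, 164, 163, 166, 183, 189, 189, 190, 189, 189, 189, 189, 189, 189, 189, 189]
185 [189, 190, 190, 190, 188, 177, 152, 133, 128, 147, 174, 188, 190, 190, 190, 190, 190, 190, 190, 190, 190, 190, 190, 190, 190, 190, 190, 190, 190, 190, 190, 190, 190, 188, 175, 156, 161, 166, 160, 157, 180, 189, 190, 190, 190, 190, 190, 190, 190, 191, 190, 190, 190, 190, 190, 190, 190, 190, 190, 191, 190, 190, 190, 187, 174, 159, 168, 167, 160, 165, 184, 190, 190, 190, 190, 190, 190, 190]
195 [190, 190, 190, 190, 190, 189, 182, 172, 169, 160, 154, 177, 188, 190, 190, 190, 190, 190, 190, 190, 190, 190, 190, 191, 190, 190, 190, 190, 190, 190, 190, 190, 190, 190, 187, 175, 158, 167, 170, 162, 159, 181, 189, 190, 190, 190, 190, 190, 190, 190, 190, 190, 190, 190, 190, 190, 190, 190, 190, 190, 190, 190, 190, 190, 187, 172, 157, 167, 170, 175, 187, 190, 190, 190, 190, 190, 190, 190]
215 [189, 189, 189, 189, 189, 188, 188, 188, 184, 177, 172, 168, 171, 183, 184, 171, 157, 157, 159, 162, 172, 183, 189, 190, 190, 190, 190, 190, 188, 181, 169, 160, 163, 169, 181, 188, 188, 178, 166, 172, 172, 166, 160, 158, 158, 158, 158, 158, 158, 158, 157, 158, 158, 158, 157, 158, 159, 158, 158, 157, 158, 158, 158, 158, 157, 157, 155, 149, 151, 167, 169, 173, 186, 190, 190, 190, 190, 190]
0.05 [[0.6138, 0.4605, 0.05], [0.6202, 0.3398, 0.05], [0.4209, 0.3199, 0.05], [0.4124, 0.444, 0.05]]
0 [[0.5674, 0.5101, 0.0], [0.4566, 0.492, 0.0]]
0.2 [[0.6454, 0.281, 0.2], [0.4236, 0.2813, 0.2]]
```

View pics/crop.png

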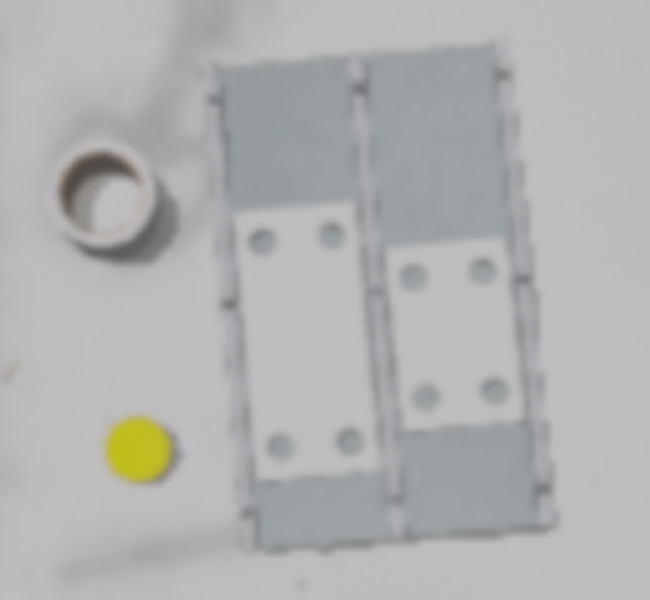

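View pics/crops.png

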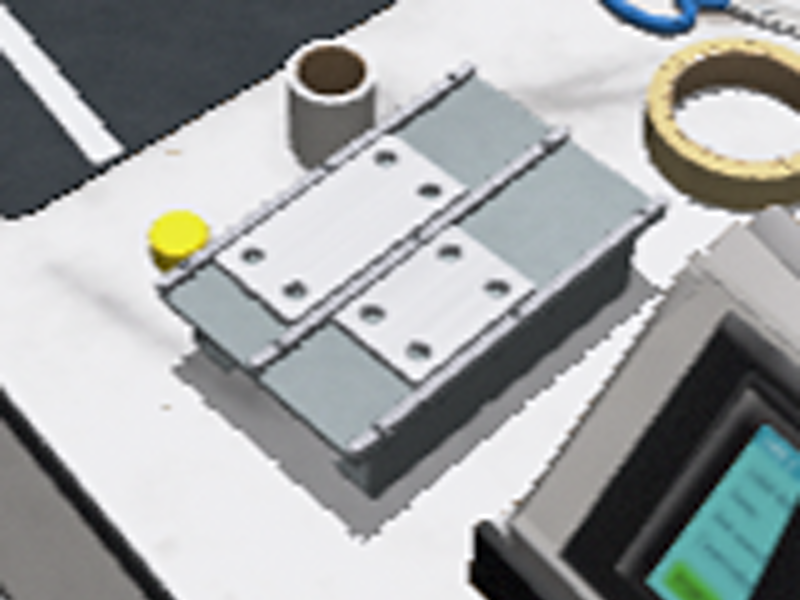

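```bash
cat > m.py <<'E'
from h import *
t=np.load("top0.npz"); s=np.load("scene0.npz")
T=lambda p,z: ray(t,np.array([270,125])+(np.array(p)+.5)/5-.5,z)[:,:2]
S=lambda p,z: ray(s,np.array([250,160])+(np.array(p)+.5)/5-.5,z)[:,:2]
for n,F,lip,back,far,near in(("top",T,[[258,548],[540,531]],[[222,66],[495,45]],[[237,210],[355,204]],[[258,480],[382,472]]),
  ("scene",S,[[165,290],[347,448]],[[472,75],[660,205]],[[395,135],[467,188]],[[216,258],[290,322]])):
    L,B,Fa,N=F(lip,.05),F(back,.05),F(far,.056),F(near,.056)
    ax=B.mean(0)-L.mean(0); yaw=np.arctan2(ax[1],ax[0])
    ly=L[0]-L[1]; 
    print(n,"yaw",yaw,"yaw from plate",np.arctan2(*(Fa.mean(0)-N.mean(0))[::-1]),"lip yaw",np.arctan2(-ly[0],ly[1]),"len",np.hypot(*ax),"w",np.hypot(*ly),"lip",L.mean(0))
    R=np.array([[np.cos(yaw),-np.sin(yaw)],[np.sin(yaw),np.cos(yaw)]])
    print(" far",(Fa-L.mean(0))@R,"near",(N-L.mean(0))@R,"farW",Fa.mean(0),"nearW",N.mean(0))
E
python3 m.py
```

```text
top yaw 0.09748902628076359 yaw from plate 0.10636986307809594 lip yaw 0.07958346723062976 len 0.19987073305789096 w 0.1141588703899818 lip [0.41866244 0.38368344]
 far [[0.13845088 0.05492257]
 [0.13711113 0.00679083]] near [[0.02817308 0.05488685]
 [0.02748414 0.00487356]] farW [0.5527858 0.4278045] nearW [0.44345053 0.41613046]
scene yaw 0.09003595545772168 yaw from plate 0.0970680985364227 lip yaw 0.09819640267075785 len 0.1954181906145014 w 0.11484680643580025 lip [0.42042924 0.3846978 ]
 far [[0.13471179 0.05156388]
 [0.13535963 0.00535167]] near [[0.02468904 0.05201384]
 [0.02440137 0.00334773]] farW [0.55235922 0.42518196] nearW [0.44238612 0.41447342]
```

{"name": "send_rows", "arguments": {"moves": [[[0,0,0],-0.125,0],[[0,0,0],-0.125,0],[[0,0,0],-0.124,0],[[0,0,0],0,0]], "grip_force": 20}}

```text
time_s: 0.6
ee_pos: [0.1776, 0.6249, 0.2154]
orientation: [0.672, 0.74, -0.0, 0.0]
wrist_force: [0.3, 0.7, 0.3]
opening: 0.0504
```

{"name": "send_rows", "arguments": {"moves": [[[-0.023,0.038,0],0,0],[[-0.023,0.038,0],0,0],[[-0.023,0.038,0],0,0],[[-0.023,0.038,0],0,0],[[-0.023,0.038,0],0,0],[[-0.023,0.038,0],0,0],[[-0.023,0.038,0],0,0],[[-0.023,0.038,0],0,0],[[-0.023,0.038,0],0,0],[[-0.023,0.038,0],0,0]]}}

```text
time_s: 1.85
ee_pos: [0.5792, 0.4325, 0.2157]
orientation: [0.673, 0.74, -0.0, -0.0]
wrist_force: [0.3, -0.0, 0.2]
opening: 0.0005
```

{"name": "send_rows", "arguments": {"moves": [[[0,0,0],0,0],[[0,0,0],0,0]]}}

```text
time_s: 2.1
ee_pos: [0.5773, 0.4338, 0.2155]
orientation: [0.672, 0.74, -0.0, -0.0]
wrist_force: [-0.2, 0.3, 0.0]
opening: 0.0003
```

{"name": "send_rows", "arguments": {"moves": [[[-0.004,0.003,0.04],0,0],[[0,0,0.04],0,0],[[0,0,0.04],0,0],[[0,0,0.02],0,0],[[0,0,0.01],0,0],[[0,0,0],0,0],[[0,0,0],0,0]]}}

```text
time_s: 2.98
ee_pos: [0.5824, 0.4303, 0.0676]
orientation: [0.672, 0.741, 0.001, 0.0]
wrist_force: [0.2, 0.1, 0.1]
opening: 0.0006
```

Run:
```python
from station import env
import cv2,numpy as np
a=[]
for n,(u,v) in(("scene",(250,150)),("top",(270,120))):
    c=env.capture(n); a.append(cv2.resize(c["pixels"][v:v+140,u:u+150],None,fx=4,fy=4,interpolation=cv2.INTER_CUBIC)[:,:400 if n=="top" else 600])
cv2.imwrite("pics/s1.png",np.hstack([a[0][:,:400],a[1]]))
```

```text
(no output)
```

View pics/s1.png

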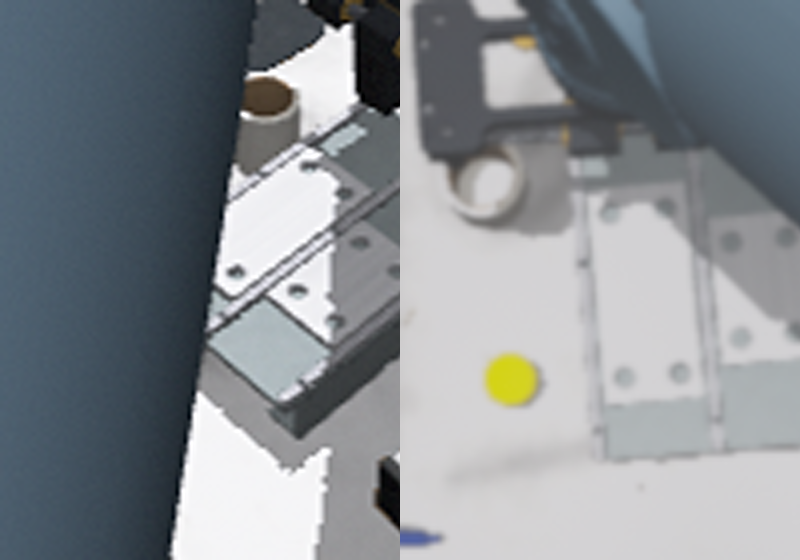

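Run:
```python
from station import env
import cv2,numpy as np
a=cv2.resize(env.capture("scene")["pixels"][110:230,310:410],None,fx=4,fy=4,interpolation=cv2.INTER_CUBIC)
b=env.capture("wrist")["pixels"][:,120:520]
b=cv2.resize(b,(400,400));b=cv2.copyMakeBorder(b,0,80,0,0,0)
cv2.imwrite("pics/s2.png",np.hstack([a,b]))
```

```text
(no output)
```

View pics/s2.png

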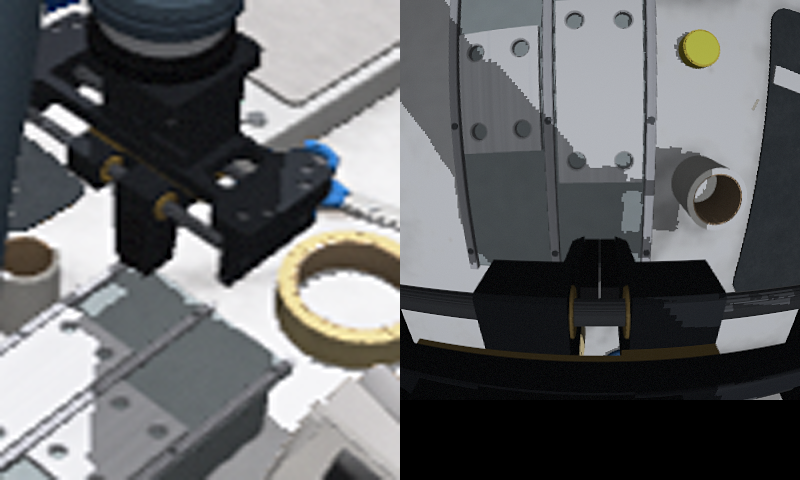

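{"name": "send_rows", "arguments": {"moves": [[[0,0,0.008],0,0],[[0,0,0.005],0,0],[[0,0,0.002],0,0],[[0,0,0],0,0],[[0,0,0],0,0]]}}

```text
time_s: 3.8
ee_pos: [0.5817, 0.4297, 0.0511]
orientation: [0.672, 0.741, 0.0, 0.0]
wrist_force: [0.5, -0.2, 0.8]
opening: 0.0005
```

{"name": "send_rows", "arguments": {"moves": [[[0,-0.006,0],0,0],[[0,-0.006,0],0,0],[[0,-0.006,0],0,0],[[0,-0.006,0],0,0],[[0,-0.006,0],0,0],[[0,0,0],0,0]]}}

```text
time_s: 4.55
ee_pos: [0.5511, 0.4268, 0.051]
orientation: [0.672, 0.741, -0.0, -0.0]
wrist_force: [0.3, -0.2, -0.1]
opening: 0.0004
```

{"name": "send_rows", "arguments": {"moves": [[[0,-0.006,-0.001],0,0],[[0,-0.006,0],0,0],[[0,-0.006,0],0,0],[[0,-0.006,0],0,0],[[0,-0.004,0],0,0],[[0,0,0],0,0]]}}

```text
time_s: 5.3
ee_pos: [0.5235, 0.424, 0.052]
orientation: [0.672, 0.741, -0.0, -0.0]
wrist_force: [0.6, 0.8, -0.3]
opening: 0.0
```

Run:
```python
from station import env
import cv2,numpy as np
c=env.capture("top");np.savez("top1.npz",**c)
cv2.imwrite("pics/s3.png",cv2.resize(c["pixels"][135:255,270:400],None,fx=5,fy=5,interpolation=cv2.INTER_CUBIC))
```

```text
(no output)
```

View pics/s3.png

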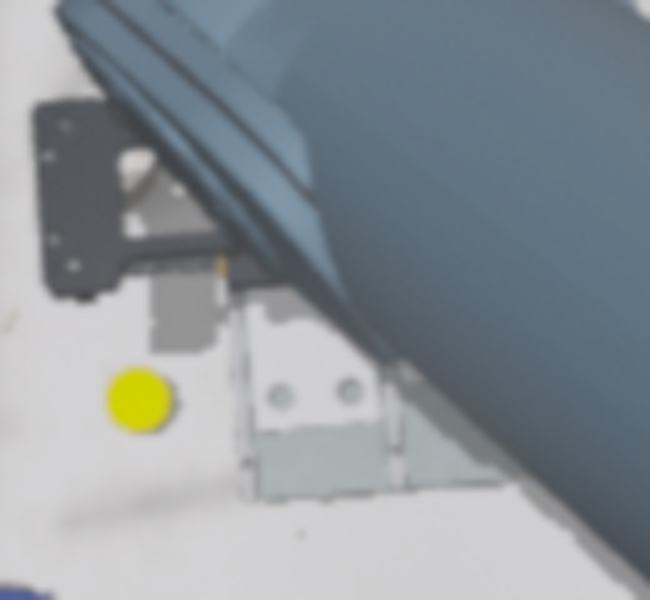

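Run:
```python
from station import env
import cv2,numpy as np
w=env.capture("wrist"); c=env.capture("scene"); o=env.get_obs()
print(o["ee_pos"],w["K"].round(1).tolist(),w["pose"].round(4).tolist())
t=np.load("top1.npz")
def pr(c,p):
    q=np.linalg.inv(c["pose"])@np.r_[p,1]; q=c["K"]@q[:3]; return q[:2]/q[2]
def prf(c,p):
    q=(np.linalg.inv(c["pose"])@np.r_[p,1])[:3]; r=np.hypot(*q[:2]); th=np.arctan2(r,q[2]); return c["K"][:2,2]+c["K"][0,0]*th*q[:2]/r
tcp=np.array(o["ee_pos"]); far=np.array([.5527,.427,.056]); near=np.array([.443,.4155,.056])
for n,f,k in(("scene",pr,c),("wrist",prf,w),("top",pr,t)): print(n,[f(k,p).round(1).tolist() for p in(tcp,far,near)])
a=cv2.resize(c["pixels"][130:230,290:370],None,fx=5,fy=5,interpolation=cv2.INTER_CUBIC)
b=cv2.copyMakeBorder(w["pixels"][:,120:520],0,100,0,0,0)
cv2.imwrite("pics/s4.png",np.hstack([a,b]))
```

```text
[0.5240914  0.42384529 0.05195782] [[309.7, 0.0, 319.2], [0.0, 309.7, 197.7], [0.0, 0.0, 1.0]] [[-0.0967, 0.951, 0.2937, 0.4482], [0.9953, 0.0926, 0.0279, 0.4162], [-0.0007, 0.295, -0.9555, 0.2218], [0.0, 0.0, 0.0, 1.0]]
scene [[326.5, 199.0], [335.3, 191.3], [300.0, 217.1]]
wrist [[319.9, 235.7], [320.5, 279.9], [319.1, 95.2]]
top [[330.5, 180.3], [329.2, 166.0], [333.9, 220.0]]
```

View pics/s4.png

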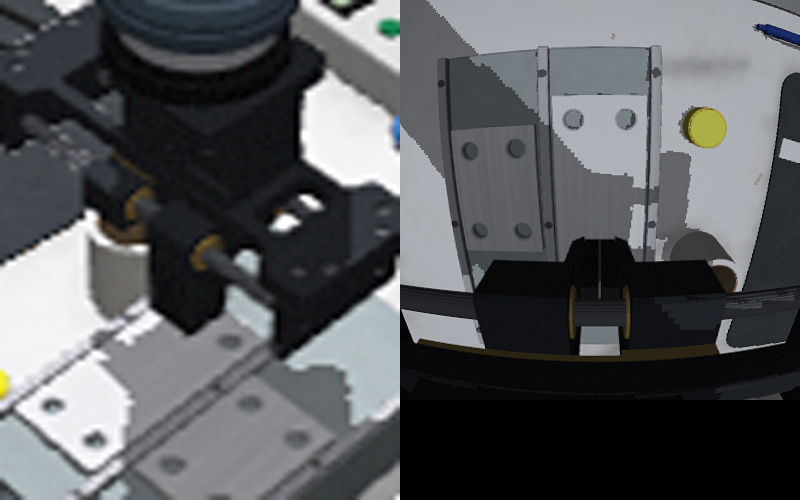

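{"name": "send_rows", "arguments": {"moves": [[[0,0,-0.01],0,0],[[0,0,-0.01],0,0],[[0,0.02,0],0,0],[[0,0.02,0],0,0],[[0,0.018,0],0,0],[[0,0,0.01],0,0],[[0,0,0.009],0,0],[[0,0,0],0,0],[[0,0,0],0,0]]}}

```text
time_s: 6.58
ee_pos: [0.581, 0.4298, 0.053]
orientation: [0.672, 0.741, -0.0, -0.0]
wrist_force: [-0.9, 0.5, -0.5]
opening: 0.0005
```

{"name": "send_rows", "arguments": {"moves": [[[0,0,0.002],0,0],[[0,0,0],0,0],[[0,0,0],0,0]]}}

```text
time_s: 6.95
ee_pos: [0.5816, 0.4296, 0.051]
orientation: [0.672, 0.741, 0.0, 0.0]
wrist_force: [0.4, -0.4, -0.6]
opening: 0.0006
```

{"name": "send_rows", "arguments": {"moves": [[[0,0,0.001],0,0],[[0,0,0],0,0],[[0,0,0],0,0]]}}

```text
time_s: 7.32
ee_pos: [0.5816, 0.4295, 0.0499]
orientation: [0.672, 0.741, 0.0, 0.0]
wrist_force: [1.0, 0.3, -0.2]
opening: 0.0007
```

Run:
```python
from station import env
import cv2,numpy as np
w=env.capture("wrist"); c=env.capture("scene"); o=env.get_obs()
print(o["ee_pos"],o["wrist_force"])
a=cv2.resize(c["pixels"][110:210,300:380],None,fx=5,fy=5,interpolation=cv2.INTER_CUBIC)
b=cv2.resize(w["pixels"][160:285,270:370],None,fx=4,fy=4,interpolation=cv2.INTER_CUBIC)
cv2.imwrite("pics/s5.png",np.hstack([a,b]))
```

```text
[0.58155449 0.42954528 0.04994799] [-0.60551016 -0.30800834 -0.25781433]
```

View pics/s5.png

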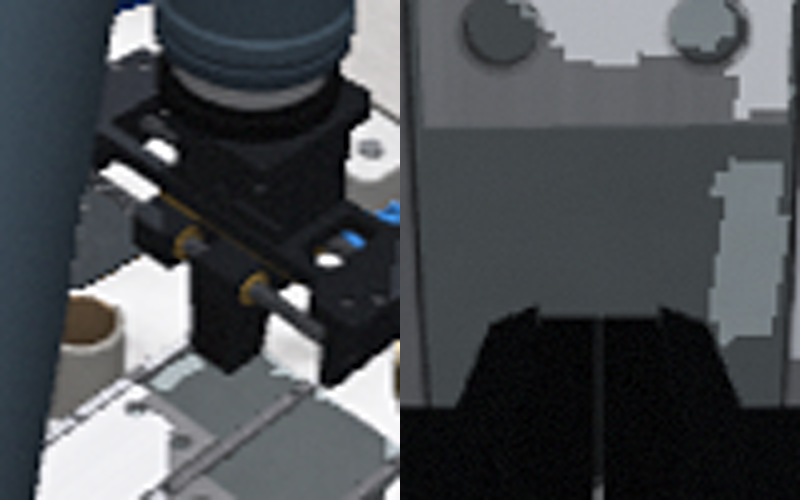

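{"name": "send_rows", "arguments": {"moves": [[[0,0,0.001],0,0],[[0,0,0],0,0],[[0,0,0],0,0]]}}

```text
time_s: 7.8
ee_pos: [0.5815, 0.4296, 0.0489]
orientation: [0.672, 0.741, 0.0, 0.0]
wrist_force: [-0.1, -0.2, -0.3]
opening: 0.0007
```

Run:
```python
from station import env
import numpy as np
w=env.capture("wrist");c=env.capture("scene");o=env.get_obs();print(o["ee_pos"],o["wrist_force"])
tcp=np.array(o["ee_pos"]);ex=np.array([.9953,.0968,0]);ey=np.array([-.0968,.9953,0])
def pr(c,p):
    q=np.linalg.inv(c["pose"])@np.r_[p,1]; q=c["K"]@q[:3]; return q[:2]/q[2]
def prf(c,p):
    q=(np.linalg.inv(c["pose"])@np.r_[p,1])[:3]; r=np.hypot(*q[:2]); th=np.arctan2(r,q[2]); return c["K"][:2,2]+c["K"][0,0]*th*q[:2]/r
for h in(0,.004,.008,.012,.016):
  for y in (-.009,-.013): 
    print(h,y,"wristLR",[prf(w,tcp+ey*s+ex*y+[0,0,h]).round(1).tolist() for s in(-.0175,.0175)],"scene R/L front",[pr(c,tcp+ey*s+ex*y+[0,0,h]).round(1).tolist() for s in(-.0175,.0175)])
```

```text
[0.58155866 0.42955211 0.04894238] [ 0.14978562  0.62286233 -0.39861647]
0 -0.009 wristLR [[290.5, 221.4], [349.8, 221.4]] scene R/L front [[346.7, 193.1], [335.9, 185.2]]
0 -0.013 wristLR [[290.3, 215.0], [350.0, 215.0]] scene R/L front [[345.5, 194.0], [334.7, 186.1]]
0.004 -0.009 wristLR [[289.9, 223.9], [350.4, 223.9]] scene R/L front [[346.8, 191.9], [336.0, 184.0]]
0.004 -0.013 wristLR [[289.7, 217.4], [350.7, 217.4]] scene R/L front [[345.6, 192.8], [334.8, 184.9]]
0.008 -0.009 wristLR [[289.3, 226.5], [351.1, 226.5]] scene R/L front [[346.9, 190.8], [336.1, 182.9]]
0.008 -0.013 wristLR [[289.1, 220.0], [351.3, 220.0]] scene R/L front [[345.7, 191.6], [334.9, 183.7]]
0.012 -0.009 wristLR [[288.6, 229.3], [351.8, 229.3]] scene R/L front [[347.0, 189.6], [336.1, 181.7]]
0.012 -0.013 wristLR [[288.4, 222.6], [352.0, 222.6]] scene R/L front [[345.8, 190.5], [334.9, 182.5]]
0.016 -0.009 wristLR [[288.0, 232.2], [352.5, 232.1]] scene R/L front [[347.1, 188.4], [336.2, 180.5]]
0.016 -0.013 wristLR [[287.7, 225.3], [352.8, 225.3]] scene R/L front [[345.9, 189.3], [335.0, 181.3]]
```

{"name": "send_rows", "arguments": {"moves": [[[0,0,0.002],0,0],[[0,0,0.002],0,0],[[0,0,0],0,0],[[0,0,0],0,0]]}}

```text
time_s: 8.4
ee_pos: [0.5815, 0.4295, 0.0449]
orientation: [0.672, 0.741, 0.0, 0.0]
wrist_force: [-0.1, -0.4, -0.5]
opening: 0.0002
```

Run:
```python
from station import env
import cv2,numpy as np
w=env.capture("wrist"); c=env.capture("scene"); o=env.get_obs()
print(o["ee_pos"],o["wrist_force"],o["wrist_torque"],env.grasp_offset)
a=cv2.resize(c["pixels"][155:205,320:370],None,fx=8,fy=8,interpolation=cv2.INTER_NEAREST)
b=cv2.resize(w["pixels"][190:240,295:345],None,fx=8,fy=8,interpolation=cv2.INTER_NEAREST)
cv2.imwrite("pics/s6.png",np.clip(np.hstack([a,b]).astype(float)**.6*9,0,255))
```

```text
[0.58158642 0.42957143 0.04497562] [0.28297783 0.83205535 0.45451815] [ 0.01335439 -0.00854693  0.00341045] -0.0187[ WARN:0@3.329] global loadsave.cpp:1063 imwrite_ Unsupported depth image for selected encoder is fallbacked to CV_8U.
```

View pics/s6.png

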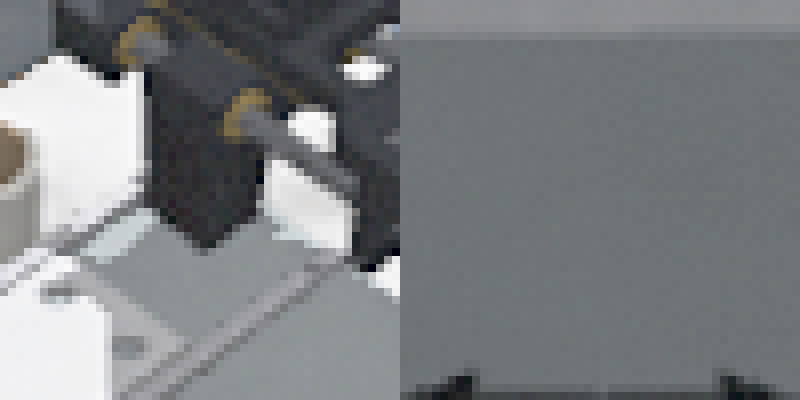

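{"name": "send_rows", "arguments": {"moves": [[[0,0,0.002],0,0],[[0,0,0.002],0,0],[[0,0,0],0,0]]}}

```text
time_s: 8.88
ee_pos: [0.5814, 0.4294, 0.0406]
orientation: [0.672, 0.741, -0.0, -0.0]
wrist_force: [0.0, -0.3, 0.3]
opening: 0.0009
```

{"name": "send_rows", "arguments": {"moves": [[[0,0,0.002],0,0],[[0,0,0],0,0]]}}

```text
time_s: 9.12
ee_pos: [0.5814, 0.4295, 0.0387]
orientation: [0.672, 0.741, -0.0, -0.0]
wrist_force: [-1.0, 0.5, 0.3]
opening: 0.0005
```

Below nominal deck height with no contact, so the real fingertips end short of the reported TCP. I'll probe on.

{"name": "send_rows", "arguments": {"moves": [[[0,0,0.002],0,0],[[0,0,0],0,0]]}}

```text
time_s: 9.38
ee_pos: [0.5814, 0.4295, 0.0367]
orientation: [0.672, 0.741, -0.0, -0.0]
wrist_force: [0.2, -0.2, -0.1]
opening: 0.0005
```

{"name": "send_rows", "arguments": {"moves": [[[0,0,0.001],0,0],[[0,0,0],0,0]]}}

```text
time_s: 9.62
ee_pos: [0.5815, 0.4295, 0.0359]
orientation: [0.672, 0.741, -0.0, -0.0]
wrist_force: [0.3, -0.2, 0.6]
opening: 0.0005
```

{"name": "send_rows", "arguments": {"moves": [[[0,0,0.001],0,0],[[0,0,0],0,0]]}}

```text
time_s: 9.88
ee_pos: [0.5815, 0.4295, 0.0348]
orientation: [0.672, 0.741, -0.0, 0.0]
wrist_force: [-0.3, 0.7, -0.6]
opening: 0.0004
```

{"name": "send_rows", "arguments": {"moves": [[[0,0,0.001],0,0],[[0,0,0],0,0]]}}

```text
time_s: 10.12
ee_pos: [0.5815, 0.4295, 0.0338]
orientation: [0.672, 0.741, -0.0, -0.0]
wrist_force: [0.2, 0.6, -0.1]
opening: 0.0006
```

{"name": "send_rows", "arguments": {"moves": [[[0,0,0.001],0,0],[[0,0,0.001],0,0]]}}

```text
time_s: 10.38
ee_pos: [0.5815, 0.4295, 0.0319]
orientation: [0.672, 0.741, 0.0, 0.0]
wrist_force: [0.9, 0.5, -0.6]
opening: 0.0005
```

{"name": "send_rows", "arguments": {"moves": [[[0,0,0.001],0,0],[[0,0,0],0,0]]}}

```text
time_s: 10.62
ee_pos: [0.5814, 0.4295, 0.0308]
orientation: [0.672, 0.741, -0.0, -0.0]
wrist_force: [0.1, -0.4, 0.1]
opening: 0.0008
```

{"name": "send_rows", "arguments": {"moves": [[[0,0,0.001],0,0],[[0,0,0],0,0]]}}

```text
time_s: 10.88
ee_pos: [0.5815, 0.4295, 0.0298]
orientation: [0.672, 0.741, -0.0, 0.0]
wrist_force: [0.7, 0.0, 0.1]
opening: 0.0007
```

{"name": "send_rows", "arguments": {"moves": [[[0,0,0.001],0,0],[[0,0,0],0,0]]}}

```text
time_s: 11.12
ee_pos: [0.5815, 0.4295, 0.0288]
orientation: [0.672, 0.741, -0.0, 0.0]
wrist_force: [-0.5, 0.0, -0.0]
opening: 0.0004
```

{"name": "send_rows", "arguments": {"moves": [[[0,0,0.001],0,0],[[0,0,0],0,0]]}}

```text
time_s: 11.38
ee_pos: [0.5816, 0.4295, 0.0278]
orientation: [0.672, 0.741, -0.0, 0.0]
wrist_force: [0.2, -0.2, -0.3]
opening: 0.0004
```

{"name": "send_rows", "arguments": {"moves": [[[0,0,0.001],0,0],[[0,0,0],0,0]]}}

```text
time_s: 11.62
ee_pos: [0.5816, 0.4296, 0.0278]
orientation: [0.672, 0.741, -0.0, 0.0]
wrist_force: [-1.6, -1.1, 6.7]
opening: 0.0004
```

Run:
```python
from station import env
import cv2,numpy as np
c=env.capture("scene"); w=env.capture("wrist");o=env.get_obs()
print(o["ee_pos"],o["wrist_force"])
a=cv2.resize(c["pixels"][160:210,320:370],None,fx=8,fy=8,interpolation=cv2.INTER_NEAREST)
b=cv2.resize(w["pixels"][160:260,270:370],None,fx=4,fy=4,interpolation=cv2.INTER_NEAREST)
cv2.imwrite("pics/s7.png",np.clip(np.hstack([a,b]).astype(float)**.6*9,0,255).astype(np.uint8))
```

```text
[0.58156152 0.42955671 0.02775372] [-2.23064669 -1.51999278  5.27037349]
```

View pics/s7.png

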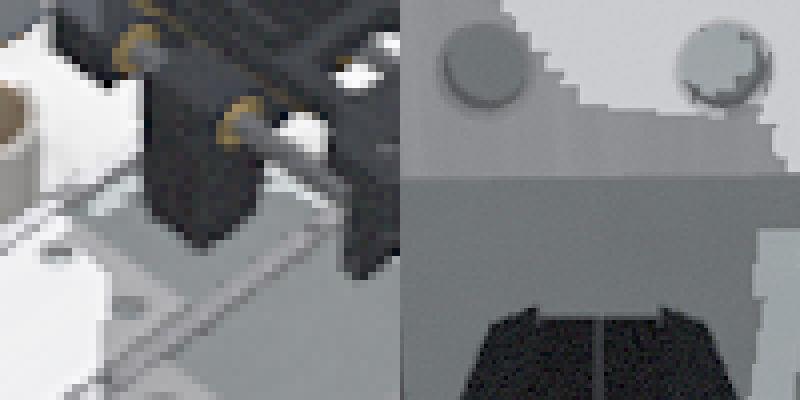

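{"name": "send_rows", "arguments": {"moves": [[[0,0,-0.003],0,0],[[0,0,0],0,0]]}}

```text
time_s: 11.98
ee_pos: [0.5817, 0.4297, 0.0301]
orientation: [0.672, 0.741, 0.0, 0.0]
wrist_force: [-1.2, 0.1, -1.3]
opening: 0.0007
```

```bash
cat > g.py <<'E'
from station import env
import cv2,numpy as np
w=env.capture("wrist");o=env.get_obs();g=w["pixels"].mean(2)
def fr(uv,z):
    K,P=w["K"],w["pose"];d=np.array(uv,float)-K[:2,2];r=np.hypot(*d);t=r/K[0,0]
    v=P[:3,:3]@np.r_[d/r*np.sin(t),np.cos(t)];return P[:3,3]+v*(z-P[2,3])/v[2]
lip=np.array([.4193,.384]);ex=np.array([.9953,.0968])
col=g[:,306:312].mean(1);
print(o["ee_pos"],"tcp lx",(np.array(o["ee_pos"])[:2]-lip)@ex)
d=np.diff(col);idx=[i for i in range(5,250) if abs(d[i])>6];print([(i,round(d[i])) for i in idx])
for i in idx: print(i,"z.05 %.4f z.056 %.4f"%tuple((fr((309,i+.5),z)[:2]-lip)@ex for z in(.05,.056)))
E
python3 g.py
```

```text
[0.58162827 0.42959089 0.02996735] tcp lx 0.1659785265726414
[(174, -29), (175, -30), (176, -15), (177, 9), (178, 11), (179, -27), (201, -14), (202, -14), (237, -13), (238, -30), (239, -27)]
174 z.05 0.1243 z.056 0.1229
175 z.05 0.1248 z.056 0.1234
176 z.05 0.1253 z.056 0.1239
177 z.05 0.1258 z.056 0.1244
178 z.05 0.1264 z.056 0.1249
179 z.05 0.1269 z.056 0.1254
201 z.05 0.1384 z.056 0.1365
202 z.05 0.1389 z.056 0.1370
237 z.05 0.1585 z.056 0.1557
238 z.05 0.1591 z.056 0.1563
239 z.05 0.1597 z.056 0.1569
```

{"name": "send_rows", "arguments": {"moves": [[[0,-0.006,0],0,0],[[0,-0.006,0],0,0],[[0,-0.006,0],0,0],[[0,-0.006,0],0,0],[[0,-0.006,0],0,0],[[0,-0.006,0],0,0],[[0,-0.004,0],0,0]]}}

```text
time_s: 12.9
ee_pos: [0.5413, 0.4256, 0.0299]
orientation: [0.672, 0.741, 0.0, 0.0]
wrist_force: [-0.2, 0.6, 0.3]
opening: 0.0003
```

```bash
python3 g.py; python3 -c "
from station import env;print(env.get_obs()['wrist_force'])"
```

```text
[0.54086614 0.42575009 0.02994247] tcp lx 0.12503618614632492
[(5, 13), (11, 28), (12, 26), (176, -14), (177, -28), (178, -20), (181, -7), (237, -19), (238, -38), (239, -41)]
5 z.05 -0.0004 z.056 0.0016
11 z.05 0.0028 z.056 0.0047
12 z.05 0.0034 z.056 0.0052
176 z.05 0.0847 z.056 0.0833
177 z.05 0.0852 z.056 0.0838
178 z.05 0.0857 z.056 0.0843
181 z.05 0.0873 z.056 0.0858
237 z.05 0.1178 z.056 0.1151
238 z.05 0.1184 z.056 0.1157
239 z.05 0.1190 z.056 0.1162
[-0.52283439  0.26697491 -0.3545179 ]
```

{"name": "send_rows", "arguments": {"moves": [[[0,-0.006,0],0,0],[[0,-0.006,0],0,0],[[0,-0.006,0],0,0],[[0,-0.006,0],0,0],[[0,-0.006,0],0,0],[[0,-0.006,0],0,0],[[0,0,0],0,0]]}}

```text
time_s: 13.82
ee_pos: [0.505, 0.4222, 0.0298]
orientation: [0.672, 0.741, -0.0, -0.0]
wrist_force: [-0.2, 0.3, 0.5]
opening: 0.0002
```

```bash
python3 g.py
```

```text
[0.50531528 0.42213355 0.02981907] tcp lx 0.08930234020018649
[(174, 6), (175, -31), (176, -23), (180, -21), (181, -8), (237, -31), (238, -34), (239, -28)]
174 z.05 0.0472 z.056 0.0458
175 z.05 0.0477 z.056 0.0463
176 z.05 0.0482 z.056 0.0468
180 z.05 0.0502 z.056 0.0488
181 z.05 0.0508 z.056 0.0492
237 z.05 0.0813 z.056 0.0785
238 z.05 0.0819 z.056 0.0791
239 z.05 0.0824 z.056 0.0797
```

{"name": "send_rows", "arguments": {"moves": [[[0,-0.004,0],0,0],[[0,-0.003,0],0,0],[[0,-0.002,0],0,0],[[0,0,0],0,0],[[0,0,0],0,0],[[0,0.004,0],0,0],[[0,0.006,0],0,0],[[0,0,-0.02],0,0],[[0,0,-0.04],0,0],[[0,0,-0.04],0,0]]}}

```text
time_s: 15.12
ee_pos: [0.5071, 0.4224, 0.1324]
orientation: [0.672, 0.741, 0.0, 0.0]
wrist_force: [0.2, 0.2, 0.0]
opening: 0.0006
```

{"name": "send_rows", "arguments": {"moves": [[[0,0,-0.04],0,0],[[0,0,-0.04],0,0],[[0.04,-0.02,0],0,0],[[0.04,-0.02,0],0,0],[[0.04,-0.02,0],0,0],[[0.04,-0.02,0],0,0],[[0.04,-0.02,0],0,0],[[0.04,-0.02,0],0,0],[[0,0,0],0,0],[[0,0,0],0,0]]}}

```text
time_s: 16.38
ee_pos: [0.3649, 0.649, 0.2109]
orientation: [0.672, 0.74, 0.0, 0.0]
wrist_force: [0.9, -0.0, 0.4]
opening: 0.0004
```

Run:
```python
from station import env
import cv2,numpy as np
c=env.capture("top");np.savez("top2.npz",**c)
cv2.imwrite("pics/s8.png",cv2.resize(c["pixels"][135:255,270:400],None,fx=5,fy=5,interpolation=cv2.INTER_CUBIC))
```

```text
(no output)
```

View pics/s8.png

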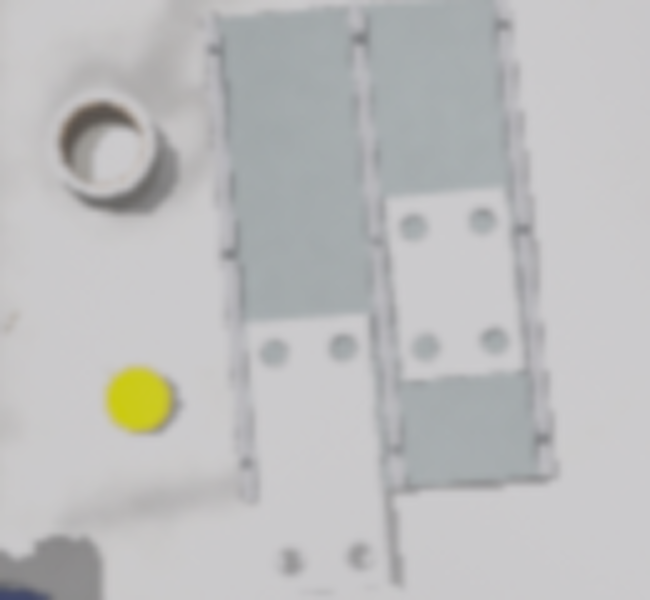

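Run:
```python
from h import *
t=np.load("top2.npz")
T=lambda p,z: ray(t,np.array([270,135])+(np.array(p)+.5)/5-.5,z)[:,:2]
print("far edge lx",(T([[250,322],[367,315]],.056)-[.4193,.384])@[.9953,.0968])
from station import env; o=env.get_obs(); print(o["time_s"],o["wrist_force"]); print(env.finish_job())
```

```text
far edge lx [0.07124956 0.07039456]
16.425 [ 0.31167952 -0.99142942  0.67555587]
the job is handed in; nothing more can be done
None
```

The long plate (left lane) was pushed along its lane with closed fingertips. It now sticks out about 39 mm past the lip, against the 30–50 mm allowed. The job was handed in at 16.4 s, with the arm raised and off to the left, clear of everything.

- **Last checks:** the final top picture puts the plate's rear edge about 71 mm inside the lip, so its front edge is about 39 mm out. The hole shift, about 65 mm, gives about 38 mm. The plate looks flat and straight in its lane. The short plate, cap and core are at the same pixels as at the start. The wrist force at the end was only noise, about 1 N.
- **What disagreed:** the first push went over the plate without touching it, although the reported TCP height was 52 mm. A slow probe found the deck at a reported height of about 28 mm (5–7 N). So the fingertips really end about 22 mm short of the reported TCP. I corrected for this and repeated the push. The plate had not moved during the first pass.

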